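# Open the packing press and draw the parcel out

### The arm

A 6-joint arm with a two-finger parallel gripper is mounted at the origin on a cart in front of the work surface, level with it; the furniture and walls round the work are solid. World frame = base frame: x ahead of the robot, y to its left, z up, the work surface at z = 0. Lengths are in m, angles in rad, forces in N, time in s.
With the tool pointing down it reaches from about 0.35 to 0.975 m from the base axis. Payload 4.9 kg.
Tool frame: the origin (TCP) lies on the centre line of the jaws, within the pads' length; the fingertips stand 14 mm ahead of it and the grasp point (between the pads) lies 5 mm behind it; x points along the fingers, z is the direction in which the jaws open and shut, and the axes are right-handed (so a half turn about x gives the same grasp; the last joint's range is limited). The gripper opens to 85 mm and grips with 20 to 120 N. Pads are 22 mm wide; open, the fingers measure 114 mm over their backs; the gripper's body (76 mm by 85 mm) begins 54 mm behind the grasp point. The pads swing forward as they close: fully open they stand 13 mm farther back than shut.
Start: joints at [1.198, 0.053, 1.613, -0, 1.476, -0.119], TCP at [0.157, 0.605, 0.245] pointing down, gripper open.
Joint ranges: [-3.01, 3.01], [-1.01, 2.22], [0.06, 2.58], [-1.02, 4.17], [0.09, 2.62], [-3.14, 3.14]. Speed limits (rad/s): [2.57, 2.57, 3.14, 3.14, 3.14, 3.14].

### API

Orientations are given as a rotation vector (axis times angle).
In Python, from station import ctrl gives the robot as it stands.
- The arm moves only by the tool move_arm, never from a script. Its argument "increments" is a list that holds one entry, the list of rows, each a list of 4 numbers: the shift along the tool's x, y, z in units of 25 cm (1.0 is 25 cm), then the turn about the tool's x in units of 90 degrees (1.0 is 90 degrees). A call has 1 to 20 rows; each row shifts and turns the commanded pose from where the row before left it, along the tool's axes as they then stand; what a row does not reach is not made up. A row lasts 1/12 s, in which the tool goes at most 41.7 mm and 7.16 degrees, less where a joint would pass 70% of its speed; a pose out of reach is approached as far as the arm can. A call with a number of a shift or a turn outside -1 to 1 is refused whole. A call with a gripper value outside its range is refused whole. "gripper" is the closure, from 0 (fully open) to 1 (shut), set as the call begins (left out, the last holds). The fingers move at their own pace and stop on an object; "squeeze" is the grip in N (left out, the last holds). Time passes only in rows, so rows that do not move let the fingers close. It gives the time, the measured TCP pose, the force and the opening at its end, in the units of the state.
- ctrl.get_obs(): the state, without advancing time (a new reading comes with each control period).
- ctrl.get_image(name): name is "scene" or "side" or "wrist"; returns a dict with "pixels" (420x560x3 uint8, red, green, blue), "depth" (420x560 float32, m along the optical axis (not along the pixel's ray), 0 where there is no reading), "K" (3x3 intrinsics, pixels), "k1" (the pictures are not rectified: a ray, as slopes to the right and down, at radius r is drawn at 1 + k1 r^2 times it, then the intrinsics apply), "extrinsics" (4x4, takes a point from camera to world coordinates); the wrist camera has in their place "tool_from_camera" (4x4, takes a point from camera to tool coordinates, whose origin is the TCP and whose axes are the tool frame's). Camera axes: x right, y up, looking along -z (the intrinsics and any distortion apply to the point x, -y, -z); pixel columns grow to the right and rows downward; lengths in m; the calibration is good to about 2 mm. A picture is of the moment at which its call begins: read the wrist's pose just before it.
- ctrl.finish_job(): hands the job in, once; it reports no verdict.
Trained networks look in the newest picture that a camera, given by its name, has taken for a name from the list of things; names that differ only in an ending like _2 or _b are one class to them, and where a whole thing is asked for, a point or a joint stands for the part that bears it (a point fixed in the world has none). Each returns a list of dicts, best first, with "score" (0 to 1); they miss things now and then, are a little off and sometimes report something else, mostly with a low value. They report only what shows in the picture. A call takes as long as a camera call.
- ctrl.trace(camera, target): "region" (420x560 bool, what is visible of it) and "pixel" ([row, column] in pixels, amid what is visible of it).
The state is a dict: "t": time; "q": joint angles; "dq": joint speeds; "effort": joint torques, N m; "tool_pos": TCP position; "tool_rot": TCP orientation; "contact_force": force on the tool from outside, world axes, zero at the start; "wrist_torque": the same for the moment, N m; "opening": finger opening in m.
Only numpy, scipy, OpenCV 4.12 (cv2) and the standard library are available. Lean on these libraries where they do the work, as an engineer would, in place of code of your own. Each camera call takes 0.05 s, during which the arm holds its last target. There are 200 camera calls.

### The job

The parcel in the packing press is taped: wind the handwheel up until you feel the press's rubber buffer come up firmly under the crosshead, without squeezing it hard, then back off about a quarter of a turn so that the buffer is not left squeezed. Then draw the loading tray fully out, with the parcel still lying on it, and let go; leave the tape roll, the brass weight and the stamp in front of the scale where they are.

Things in the scene. Friction and masses are not known exactly. Their poses are not given: they have to be found in the camera images.
- press: Grey bench packing press, fixed: base 140 x 312 mm, two columns, a crosshead 44 mm deep and 322 mm wide (top 163 mm up), a vertical screw with a handwheel over its middle. Origin: centre of the underside, on the worktop, straight below the screw axis. z is up; its front, where the tray comes out, faces its -x; its y runs along the crosshead.
- wheel_hub (a point): Centre of the top of the handwheel's hub, on the screw axis. The wheel is a 109 mm ring with three spokes, the ring's centre line 15 mm below this point. Counter-clockwise seen from above raises screw, wheel and platen by 10 mm a turn (1.59 mm a radian); 1.5 to 2.3 turns remain until the buffer touches the crosshead.
- wheel_handle (a point): Upright black handle on the wheel's ring, 48 mm from the screw axis: a rounded pin 21 mm thick, 41 mm high, that spins freely on its own axis, so the hand need not turn with the wheel. This point is on its axis, 24 mm above its foot (17 mm below its top), always 18.5 mm above the ring's centre line and 3.5 mm above wheel_hub.
- press_platen: Pressing plate, 116 x 246 x 10 mm, rises with the screw. Origin: centre of its flat underside. A skirt 12 mm deep round its edge boxes the parcel's top, so the parcel comes out only once the plate is over 12 mm above it. On its boss, round the screw, lies a rubber buffer ring 5.4 mm thick, which meets the crosshead when the plate is about 22 mm above the parcel.
- tray_knob (a point): Middle of the upright black knob on the tray's 84 mm wide front tongue: a mushroom 29 mm across, 68 mm high over the tray floor; this point is on its axis, 13 mm below its top and 83 mm above the worktop. With the tray home it lies 130 mm in front of the screw axis (x = -0.130 in the press's frame).
- press_tray (a joint): How far the aluminium loading tray is drawn out of the press towards the press's -x: 0 = home under the platen, 0.105 m = fully out at its stop. It slides straight, with about 3 N of friction. Tray floor 28 mm above the worktop, with a low lip 5 mm high round the parcel.
- parcel: Parcel in green film with dark tape bands, 98 x 232 x 49 mm, about 0.6 kg, loose on the tray's floor between its lips, long side along the press's y. Origin: centre of its underside.
- tape_roll: Bystander: roll of pale tape lying flat in front of the scale, 94 mm across, 25 mm high. Origin: centre of its underside.
- check_weight: Bystander: brass check weight with a knob, standing in front of the scale, 30 mm across, 40 mm high. Origin: centre of its underside.
- stamp: Bystander: rubber stamp standing upright in front of the scale, brown block 22 x 52 mm with a black knob, 78 mm high. Origin: centre of its underside.
- press_wheel: The handwheel with screw and handle. Origin: on the screw axis, 127 mm below wheel_hub; x points at the handle. Turning takes 5 N at the handle; once the buffer touches, 7 N, and 13 N more for each mm the wheel still rises (21 N a radian); 2 mm squeezes the buffer too hard. Pushing or pulling along the axis does not move the screw: a hand that does not rise with it jams.

How it is judged:
By the outcome, as a careful person would: the job done as asked, in the order asked, and still so for the second after the job is handed in, with the robot touching nothing.
It also fails if it takes over 72 s, if anything falls off the work surface, if the arm or the gripper's body presses on something with over 40 N, if the wrist force passes 120 N, or if a joint passes its speed limit or range.

## Working session

There is one attempt and no reset: what is moved stays moved. The work goes in short steps, Python scripts to look and compute and a tool call to move; the robot and the scene stay as the last step left them, time stands still between calls to the robot, and variables do not carry over. Pictures are saved under pics/ and viewed, about 8 in all and at most 12, crops included, and the job is handed in when it is done.

Besides the shell and the picture viewer there is one more tool, called after "Emit:" as name([rows], argument=value, ...), one row to a line, values as JSON. move_arm: Moves the arm, as the interface text tells. Shifts and turns lie within -1 to 1; 1 stands for 25 cm of shift or 90 degrees of turn. Its arguments: {"type":"object","properties":{"increments":{"type":"array","items":{"type":"array","items":{"type":"array","items":{"type":"number","minimum":-1,"maximum":1}}}},"gripper":{"type":"number"},"squeeze":{"type":"number"}},"required":["increments"]}

```bash
ls; mkdir -p pics
cat > h.py <<'E'
import numpy as np, cv2
from station import ctrl
from scipy.spatial.transform import Rotation as R
def world(im,px,depth=None,z=None,obs=None):
    "pixels (row,col) -> world; with depth or on plane z"
    px=np.atleast_2d(np.asarray(px,float)); K=im["K"]
    uv=np.c_[(px[:,1]-K[0,2])/K[0,0],(px[:,0]-K[1,2])/K[1,1]]
    s=uv.copy()
    for _ in range(20): s=uv/(1+im["k1"]*(s**2).sum(1,keepdims=True))
    if "extrinsics" in im: T=np.array(im["extrinsics"])
    else:
        W=np.eye(4);W[:3,:3]=R.from_rotvec(obs["tool_rot"]).as_matrix();W[:3,3]=obs["tool_pos"]
        T=W@np.array(im["tool_from_camera"])
    d=np.c_[s[:,0],-s[:,1],-np.ones(len(s))]@T[:3,:3].T; o=T[:3,3]
    if z is not None: t=(z-o[2])/d[:,2]
    else: t=im["depth"][px[:,0].astype(int),px[:,1].astype(int)] if depth is None else depth
    return o+d*np.reshape(t,(-1,1))
def cloud(im,region,obs=None):
    rc=np.argwhere(region&(im["depth"]>0)); return world(im,rc,obs=obs)
def save(im,name): cv2.imwrite("pics/"+name,im["pixels"][:,:,::-1])
E
python3 - <<'E'
from h import *
o=ctrl.get_obs();print({k:np.round(v,3) for k,v in o.items()}); print(R.from_rotvec(o["tool_rot"]).as_matrix().round(3))
for c in ("scene","side"):
    im=ctrl.get_image(c);save(im,c+"0.png")
    for n in ("wheel_handle","wheel_hub","tray_knob","press","press_platen","parcel","stamp","tape_roll","check_weight"):
        r=ctrl.trace(c,n)
        for d in r[:1]:
            p=cloud(im,d["region"]); print(c,n,round(d["score"],2),np.round(d["pixel"]),d["region"].sum(),np.median(p,0).round(3),np.percentile(p,2,0).round(3),np.percentile(p,98,0).round(3))
E
```

```text
pics
{'t': np.float64(0.0), 'q': array([ 1.198,  0.053,  1.614,  0.   ,  1.476, -0.119]), 'dq': array([-0.   , -0.001,  0.001,  0.   ,  0.001,  0.001]), 'effort': array([-1.0000e-03, -3.9368e+01, -3.7018e+01, -0.0000e+00,  7.0000e-03,
        0.0000e+00]), 'tool_pos': array([0.157, 0.604, 0.244]), 'tool_rot': array([-1.021,  1.32 ,  1.02 ]), 'contact_force': array([0.284, 0.094, 0.26 ]), 'wrist_torque': array([ 0.035,  0.034, -0.009]), 'opening': np.float64(0.085)}
[[-0.001 -0.968  0.251]
 [-0.002  0.251  0.968]
 [-1.     0.    -0.002]]
scene wheel_hub 0.83 [141. 317.] 691 [ 0.529 -0.378  0.198] [ 0.489 -0.663  0.001] [ 0.67  -0.333  0.241]
scene tray_knob 0.66 [205. 326.] 1492 [ 0.463 -0.317  0.028] [ 0.404 -0.447  0.018] [ 0.604 -0.268  0.094]
scene press 0.78 [171. 318.] 7309 [ 0.521 -0.343  0.091] [ 0.416 -0.499  0.013] [ 0.63  -0.253  0.201]
scene press_platen 0.86 [166. 320.] 3152 [ 0.525 -0.368  0.091] [ 0.438 -0.497  0.058] [ 0.616 -0.265  0.227]
scene parcel 0.68 [191. 324.] 340 [ 0.495 -0.37   0.047] [ 0.447 -0.443  0.033] [ 0.561 -0.277  0.058]
scene stamp 0.66 [365. 238.]
[... 392 characters left out ...]
 0.71 [267. 210.] 838 [ 0.54  -0.393  0.198] [ 0.492 -0.441  0.162] [ 0.593 -0.343  0.241]
side tray_knob 0.71 [314. 214.] 887 [ 0.568 -0.392  0.028] [ 0.419 -0.515  0.018] [ 0.652 -0.285  0.093]
side press 0.86 [292. 219.] 7246 [ 0.564 -0.399  0.092] [ 0.44  -0.528  0.012] [ 0.658 -0.278  0.202]
side press_platen 0.59 [292. 215.] 3330 [ 0.561 -0.402  0.092] [ 0.473 -0.516  0.069] [ 0.643 -0.295  0.216]
side stamp 0.71 [179. 333.] 140 [0.42  0.14  0.024] [0.393 0.126 0.001] [0.437 0.15  0.08 ]
side tape_roll 0.68 [213. 296.] 441 [ 0.449 -0.053  0.019] [ 0.405 -0.101 -0.002] [ 0.495 -0.002  0.028]
side check_weight 0.4 [201. 311.] 95 [0.418 0.033 0.021] [0.402 0.025 0.   ] [0.428 0.049 0.041]
```

Run:
```python
import cv2,numpy as np
a=cv2.imread("pics/scene0.png")[80:280,200:440];b=cv2.imread("pics/side0.png")[200:400,100:340]
cv2.imwrite("pics/v1.png",np.hstack([cv2.resize(x,(400,333),interpolation=cv2.INTER_CUBIC) for x in(a,b)]))
```

```text
(no output)
```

View pics/v1.png

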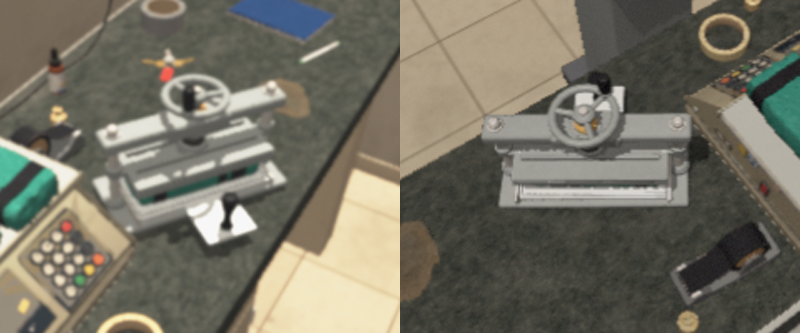

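View pics/scene0.png

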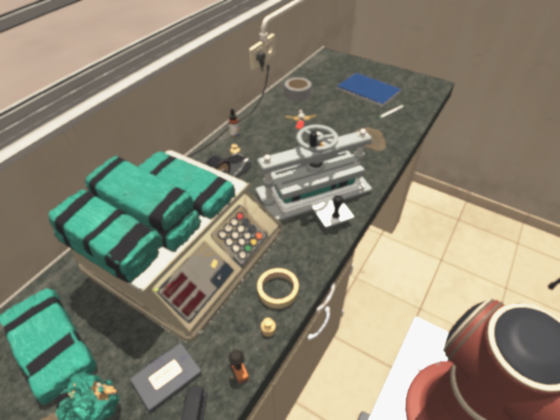

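Run:
```python
from h import *
for c in ("scene","side"):
    im=ctrl.get_image(c); m=im["depth"]>0
    rc=np.argwhere(m); p=world(im,rc)
    P=p[(abs(p[:,0]-.54)<.2)&(abs(p[:,1]+.39)<.22)]
    h=P[(P[:,2]>.155)&(P[:,2]<.171)]
    r=cv2.minAreaRect(h[:,:2].astype(np.float32)); print(c,"crosshead",len(h),r)
    # ring
    g=P[(P[:,2]>.188)&(P[:,2]<.206)]; zs=np.histogram(P[P[:,2]>.17][:,2],bins=np.arange(.17,.27,.005)); print(zs[0])
    x=g[:,:2]; A=np.c_[x,np.ones(len(x))]
    print("ring rect",cv2.minAreaRect(x.astype(np.float32)), cv2.minEnclosingCircle(x.astype(np.float32)))
    t=P[P[:,2]>.215]; print("handle",len(t),np.median(t,0),t.min(0),t.max(0))
    k=P[(P[:,2]>.05)&(P[:,2]<.11)&(P[:,0]<.48)&(P[:,1]>-.36)]; k=k[k[:,2]>.08];print("knob",len(k),np.median(k,0),k.min(0),k.max(0))
```

```text
scene crosshead 1160 ((0.5387925505638123, -0.38809242844581604), (0.32054969668388367, 0.055434856563806534), 57.2725715637207)
[ 48  41   2  21 130 344  74  16  13  14  12  12  15  17  24   0   0   0
   0]
ring rect ((0.538330614566803, -0.3866139054298401), (0.1029292494058609, 0.10497787594795227), 29.991029739379883) ((0.5387852191925049, -0.3861790597438812), 0.055095523595809937)
handle 94 [ 0.52355743 -0.33705469  0.23252412] [ 0.51531201 -0.35004679  0.21522984] [ 0.535491   -0.33143495  0.24369669]
knob 99 [ 0.42925222 -0.30985077  0.09194342] [ 0.41755878 -0.32746113  0.08036166] [ 0.44467871 -0.30050176  0.09819967]
side crosshead 1538 ((0.5412279963493347, -0.3945472836494446), (0.3187306225299835, 0.054994091391563416), 55.63660430908203)
[ 62  53   1  13 149 471 150  28   6   6   6  10   9  16  23   1   0   0
   0]
ring rect ((0.5433697700500488, -0.3930889666080475), (0.10757720470428467, 0.10511825233697891), 26.362667083740234) ((0.5435125827789307, -0.39067453145980835), 0.05551690608263016)
handle 71 [ 0.53368366 -0.34858853  0.23675427] [ 0.51979264 -0.35491961  0.21592416] [ 0.54066367 -0.33862458  0.24542632]
knob 39 [ 0.43399077 -0.32292133  0.09297479] [ 0.42312765 -0.33103094  0.08569484] [ 0.44752632 -0.30918835  0.09942109]
```

The crops show the press with its handwheel. In the scene crop the handle is left of the hub, at about full-frame (141, 313), and the tray knob is at about (205, 337). Depth agrees: hub ≈ (0.540, −0.390), press x-axis at ≈ −34°, knob ≈ (0.432, −0.317). I'll move over the press with the tool aligned to it, so tool y = press −x and tool z = press y.

Emit:
move_arm([
  [[-0.12, 0, 0, 0.0722], [-0.12, 0, 0, 0.0722], [-0.12, 0, 0, 0.0722], [0, -0.116, -0.0844, 0], [0, -0.116, -0.0844, 0], [0, -0.116, -0.0844, 0], [0, -0.116, -0.0844, 0], [0, -0.116, -0.0844, 0], [0, -0.116, -0.0844, 0], [0, -0.116, -0.0844, 0], [0, -0.116, -0.0844, 0], [0, -0.116, -0.0844, 0], [0, -0.116, -0.0844, 0], [0, -0.116, -0.0844, 0], [0, -0.116, -0.0844, 0], [0, -0.116, -0.0844, 0], [0, -0.116, -0.0844, 0], [0, -0.116, -0.0844, 0], [0, -0.116, -0.0844, 0], [0, -0.116, -0.0844, 0]],
])

```text
t: 2.77
tool_pos: [0.3648, 0.03, 0.3357]
tool_rot: [-0.762, 1.432, 0.76]
contact_force: [0.3, 0.5, 1.1]
opening: 0.0853
```

Emit:
move_arm([
  [[0, -0.116, -0.0844, 0], [0, -0.116, -0.0844, 0], [0, -0.116, -0.0844, 0], [0, -0.116, -0.0844, 0], [0, -0.116, -0.0844, 0], [0, -0.116, -0.0844, 0], [0, -0.116, -0.0844, 0], [0, -0.116, -0.0844, 0], [0, -0.116, -0.0844, 0], [0, -0.116, -0.0844, 0], [0, -0.116, -0.0844, 0], [0, 0, 0, 0], [0, 0, 0, 0]],
])

```text
t: 3.85
tool_pos: [0.499, -0.3404, 0.334]
tool_rot: [-0.758, 1.435, 0.762]
contact_force: [0.5, 1.1, -0.9]
opening: 0.0854
```

```bash
cat > look.py <<'E'
import sys
from h import *
o=ctrl.get_obs(); im=ctrl.get_image("wrist"); save(im,sys.argv[1])
print(o["t"],o["tool_pos"].round(4),R.from_rotvec(o["tool_rot"]).as_matrix().round(3).tolist(),o["q"].round(2),o["contact_force"].round(1))
for n in ("wheel_handle","wheel_hub","tray_knob"):
    for d in ctrl.trace("wrist",n)[:1]:
        p=cloud(im,d["region"],o); print(n,round(d["score"],2),np.round(d["pixel"]),len(p),np.median(p,0).round(4))
        if len(p): t=p[p[:,2]>np.percentile(p[:,2],99)-.008]; print("  top",len(t),t.mean(0).round(4),t.min(0).round(3),t.max(0).round(3))
p=world(im,np.argwhere(im["depth"]>0),obs=o)
P=p[(abs(p[:,0]-.54)<.2)&(abs(p[:,1]+.39)<.22)&(p[:,2]<.27)]
h=P[(P[:,2]>.157)&(P[:,2]<.169)]; print("crosshead",len(h),cv2.minAreaRect(h[:,:2].astype(np.float32)))
print(np.histogram(P[P[:,2]>.17][:,2],bins=np.arange(.17,.265,.005))[0])
E
python3 look.py w1.png
```

```text
3.85 [ 0.499  -0.3404  0.334 ] [[-0.002, -0.828, 0.561], [0.002, 0.561, 0.828], [-1.0, 0.003, 0.0]] [-0.72 -0.03  1.55  0.    1.62 -1.7 ] [ 0.5  1.1 -0.9]
wheel_handle 0.62 [242. 293.] 985 [ 0.5233 -0.3411  0.2392]
  top 574 [ 0.5263 -0.3423  0.2419] [ 0.518 -0.352  0.237] [ 0.537 -0.334  0.246]
wheel_hub 0.78 [262. 262.] 7762 [ 0.5307 -0.3851  0.1997]
  top 609 [ 0.526  -0.3423  0.2416] [ 0.518 -0.353  0.236] [ 0.537 -0.333  0.246]
tray_knob 0.75 [138. 264.] 7254 [ 0.4586 -0.3309  0.0291]
  top 638 [ 0.4336 -0.3151  0.0949] [ 0.419 -0.329  0.089] [ 0.448 -0.301  0.099]
crosshead 10663 ((0.5398623943328857, -0.38917261362075806), (0.31845518946647644, 0.05372992157936096), 55.5387077331543)
[ 486  483   31    4  439 3944 2240  226   60   54   63   69   75  151
  472    4    0    0]
```

View pics/w1.png

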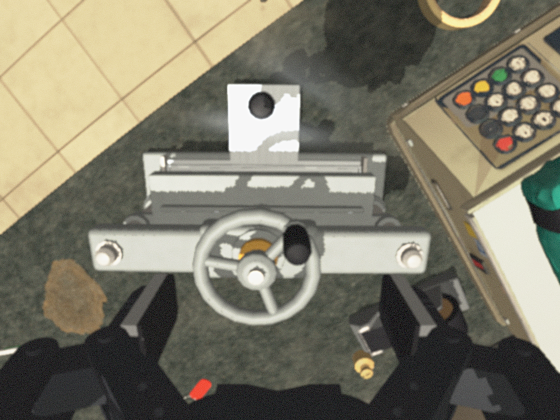

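The wrist view shows the hub at (275, 257), the handle top at (240, 296) and the knob at (104, 261). Before gripping I'll check the heights of the ring, hub and handle.

Run:
```python
from h import *
o=ctrl.get_obs(); im=ctrl.get_image("wrist")
for nm,r,c in (("hub",276,256),("hub2",272,256),("handletop",236,297),("hmid",245,297),("ringL",272,200),("ringR",270,312),("ringB",316,262),("crossL",250,165),("crossR",250,370),("capR",258,411),("table",350,250),("knob",104,261),("tray",130,262)):
    q=[[r+i,c+j] for i in(-1,0,1) for j in(-1,0,1)]; p=world(im,q,obs=o); print(nm,np.median(p,0).round(4),p[:,2].min().round(4),p[:,2].max().round(4))
```

```text
hub [ 0.5412 -0.3871  0.2092] 0.2081 0.2102
hub2 [ 0.5381 -0.3848  0.2087] 0.2079 0.2103
handletop [ 0.521  -0.3359  0.2341] 0.2318 0.2366
hmid [ 0.5231 -0.3377  0.2426] 0.2418 0.2439
ringL [ 0.5157 -0.4272  0.2002] 0.1987 0.2014
ringR [ 0.5665 -0.3484  0.2001] 0.199 0.2012
ringB [ 0.5807 -0.409   0.1994] 0.198 0.2002
crossL [ 0.4905 -0.4589  0.1639] 0.1627 0.1645
crossR [ 0.5971 -0.2996  0.164 ] 0.1631 0.4655
capR [ 0.617  -0.2726  0.179 ] 0.1774 0.1799
table [ 0.7323 -0.5488  0.0011] -0.0013 0.0017
knob [ 0.4333 -0.3129  0.0965] 0.0958 0.4655
tray [ 0.4586 -0.3331  0.0289] 0.0283 0.03
```

Measured: ring top 0.200, handle top 0.243, hub axis (0.540, −0.389), handle axis (0.5265, −0.343), which gives a radius of 48.8 mm (nominal 48). I'll grip the handle near z 0.226, which keeps the tips about 7 mm above the ring.

Emit:
move_arm([
  [[0, -0.097, 0.053, 0], [0.11, 0, 0, 0], [0.12, 0, 0, 0], [0.12, 0, 0, 0], [0.102, 0, 0, 0], [0, 0, 0, 0]],
])

```text
t: 4.6
tool_pos: [0.524, -0.3385, 0.2156]
tool_rot: [-0.755, 1.437, 0.771]
contact_force: [-1.0, -0.2, -2.1]
opening: 0.0854
```

Emit:
move_arm([
  [[0, 0, 0, 0], [0, 0, 0, 0], [0, 0, 0, 0], [0, 0, 0, 0], [0, 0, 0, 0], [0, 0, 0, 0], [0, 0, 0, 0], [0, 0, 0, 0]],
], gripper=1, squeeze=30)

```text
t: 5.27
tool_pos: [0.527, -0.3428, 0.2244]
tool_rot: [-0.764, 1.433, 0.759]
contact_force: [-2.6, -1.7, 5.6]
opening: 0.0196
```

```bash
cat > arc.py <<'E'
# plan rows: python3 arc.py a0 dtheta_deg n  -> tool units for a circle about the hub, radius 48 mm, rising 10 mm/turn
import sys
from h import *
o=ctrl.get_obs(); hub=np.array([float(v) for v in sys.argv[4:6]]) if len(sys.argv)>4 else np.array([.540,-.389])
p=o["tool_pos"]; d=p[:2]-hub; a=np.arctan2(d[1],d[0]) if sys.argv[1]=="now" else np.radians(float(sys.argv[1]))
print("pos",p.round(4),"r",np.hypot(*d).round(4),"ang",np.degrees(a).round(1),"F",o["contact_force"].round(1),"open",o["opening"].round(4))
M=R.from_rotvec(o["tool_rot"]).as_matrix(); print(M.round(3).tolist())
s=np.radians(float(sys.argv[2])); n=int(sys.argv[3]); Y=np.array([-.829,.559]);Z=np.array([.559,.829])
t=a+s*np.arange(n+1); c=.048*np.c_[np.cos(t),np.sin(t)]; e=np.diff(c,axis=0)
print([[round(-s/(2*np.pi)*.010/.25,4),round(float(v@Y)/.25,3),round(float(v@Z)/.25,3),0] for v in e])
E
python3 arc.py now 10 18
```

```text
Traceback (most recent call last):
  File "arc.py", line 6, in <module>
    print("pos",p.round(4),"r",np.hypot(*d).round(4),"ang",np.degrees(a).round(1),"F",o["contact_force"].round(1),"open",o["opening"].round(4))
                                                                                                                         ^^^^^^^^^^^^^^^^^^
AttributeError: 'float' object has no attribute 'round'
```

```bash
sed -i 's/o\["opening"\].round(4)/round(float(o["opening"]),4)/' arc.py; python3 arc.py now 10 36
```

```text
pos [ 0.527  -0.3428  0.2244] r 0.048 ang 105.8 F [-2.6 -1.7  5.6] open 0.0196
[[0.002, -0.828, 0.56], [-0.003, 0.56, 0.828], [-1.0, -0.003, -0.002]]
[[np.float64(-0.0011), 0.019, -0.027, 0], [np.float64(-0.0011), 0.014, -0.03, 0], [np.float64(-0.0011), 0.009, -0.032, 0], [np.float64(-0.0011), 0.003, -0.033, 0], [np.float64(-0.0011), -0.003, -0.033, 0], [np.float64(-0.0011), -0.009, -0.032, 0], [np.float64(-0.0011), -0.014, -0.03, 0], [np.float64(-0.0011), -0.019, -0.027, 0], [np.float64(-0.0011), -0.024, -0.024, 0], [np.float64(-0.0011), -0.027, -0.019, 0], [np.float64(-0.0011), -0.03, -0.014, 0], [np.float64(-0.0011), -0.032, -0.009, 0], [np.float64(-0.0011), -0.033, -0.003, 0], [np.float64(-0.0011), -0.033, 0.003, 0], [np.float64(-0.0011), -0.032, 0.009, 0], [np.float64(-0.0011), -0.03, 0.014, 0], [np.float64(-0.0011), -0.027, 0.019, 0], [np.float64(-0.0011), -0.024, 0.024, 0], [np.float64(-0.0011), -0.019, 0.027, 0], [np.float64(-0.0011), -0.014, 0.03, 0], [np.float64(-0.0011), -0.009, 0.032, 0], [np.float64(-0.0011), -0.003, 0.033, 0], [np.float64(-0.0011), 0.003, 0.033, 0], [np.float64(-0.0011), 0.009, 0.032, 0], [np.float64(-0.0011), 0.014, 0.03, 0], [np.float64(-0.0011), 0.019, 0.027, 0], [np.float64(-0.0011), 0.024, 0.024, 0], [np.float64(-0.0011), 0.027, 0.019, 0], [np.float64(-0.0011), 0.03, 0.014, 0], [np.float64(-0.0011), 0.032, 0.009, 0], [np.float64(-0.0011), 0.033, 0.003, 0], [np.float64(-0.0011), 0.033, -0.003, 0], [np.float64(-0.0011), 0.032, -0.009, 0], [np.float64(-0.0011), 0.03, -0.014, 0], [np.float64(-0.0011), 0.027, -0.019, 0], [np.float64(-0.0011), 0.024, -0.024, 0]]
```

Emit:
move_arm([
  [[-0.0011, 0.019, -0.027, 0], [-0.0011, 0.014, -0.03, 0], [-0.0011, 0.009, -0.032, 0], [-0.0011, 0.003, -0.033, 0], [-0.0011, -0.003, -0.033, 0], [-0.0011, -0.009, -0.032, 0], [-0.0011, -0.014, -0.03, 0], [-0.0011, -0.019, -0.027, 0], [-0.0011, -0.024, -0.024, 0]],
])

```text
t: 6.02
tool_pos: [0.4928, -0.3999, 0.2269]
tool_rot: [-0.759, 1.435, 0.765]
contact_force: [-8.4, 4.4, 9.9]
opening: 0.0197
```

```bash
python3 arc.py now 10 1|head -2
```

```text
pos [ 0.4928 -0.3999  0.2269] r 0.0485 ang -167.0 F [-8.4  4.4  9.9] open 0.0197
[[-0.004, -0.829, 0.56], [0.002, 0.56, 0.829], [-1.0, 0.004, -0.0]]
```

Emit:
move_arm([
  [[-0.0015, -0.027, -0.019, 0], [-0.0015, -0.03, -0.014, 0], [-0.0015, -0.032, -0.009, 0], [-0.0015, -0.033, -0.003, 0], [-0.0011, -0.033, 0.003, 0], [-0.0011, -0.032, 0.009, 0], [-0.0011, -0.03, 0.014, 0], [-0.0011, -0.027, 0.019, 0], [-0.0011, -0.024, 0.024, 0], [-0.0011, -0.019, 0.027, 0], [-0.0011, -0.014, 0.03, 0], [-0.0011, -0.009, 0.032, 0], [-0.0011, -0.003, 0.033, 0], [-0.0011, 0.003, 0.033, 0], [-0.0011, 0.009, 0.032, 0], [-0.0011, 0.014, 0.03, 0], [-0.0011, 0.019, 0.027, 0], [-0.0011, 0.024, 0.024, 0]],
])

```text
t: 7.52
tool_pos: [0.5857, -0.3766, 0.232]
tool_rot: [-0.766, 1.435, 0.756]
contact_force: [-1.4, -6.7, 2.5]
opening: 0.0193
```

```bash
python3 arc.py now 10 1|head -2
```

```text
pos [ 0.5857 -0.3766  0.232 ] r 0.0473 ang 15.2 F [-1.4 -6.7  2.5] open 0.0193
[[0.002, -0.828, 0.561], [-0.006, 0.561, 0.828], [-1.0, -0.005, -0.004]]
```

Emit:
move_arm([
  [[-0.0011, 0.027, 0.019, 0], [-0.0011, 0.03, 0.014, 0], [-0.0011, 0.032, 0.009, 0], [-0.0011, 0.033, 0.003, 0], [-0.0011, 0.033, -0.003, 0], [-0.0011, 0.032, -0.009, 0], [-0.0011, 0.03, -0.014, 0], [-0.0011, 0.027, -0.019, 0], [-0.0011, 0.024, -0.024, 0], [-0.0011, 0.019, -0.027, 0], [-0.0011, 0.014, -0.03, 0], [-0.0011, 0.009, -0.032, 0], [-0.0011, 0.003, -0.033, 0], [-0.0011, -0.003, -0.033, 0], [-0.0011, -0.009, -0.032, 0], [-0.0011, -0.014, -0.03, 0], [-0.0011, -0.019, -0.027, 0], [-0.0011, -0.024, -0.024, 0]],
])

```text
t: 9.02
tool_pos: [0.4927, -0.3998, 0.2369]
tool_rot: [-0.758, 1.435, 0.765]
contact_force: [-8.9, 5.5, 8.5]
opening: 0.0196
```

```bash
python3 arc.py now 10 1|head -2
```

```text
pos [ 0.4927 -0.3998  0.2369] r 0.0485 ang -167.1 F [-8.9  5.5  8.5] open 0.0196
[[-0.004, -0.829, 0.56], [0.003, 0.56, 0.829], [-1.0, 0.005, 0.0]]
```

Emit:
move_arm([
  [[-0.0013, -0.027, -0.019, 0], [-0.0013, -0.03, -0.014, 0], [-0.0013, -0.032, -0.009, 0], [-0.0013, -0.033, -0.003, 0], [-0.0011, -0.033, 0.003, 0], [-0.0011, -0.032, 0.009, 0], [-0.0011, -0.03, 0.014, 0], [-0.0011, -0.027, 0.019, 0]],
])

```text
t: 9.68
tool_pos: [0.5434, -0.4371, 0.2392]
tool_rot: [-0.763, 1.438, 0.758]
contact_force: [-6.8, -3.2, 6.4]
opening: 0.0195
```

```bash
cat > f.py <<'E'
from h import *
o=ctrl.get_obs(); d=o["tool_pos"][:2]-np.array([.540,-.389]); r=np.hypot(*d); a=np.arctan2(d[1],d[0]); F=o["contact_force"]
print("t",round(o["t"],2),"z",o["tool_pos"][2].round(4),"r",r.round(4),"ang",np.degrees(a).round(1),"radial",(F[:2]@d/r).round(1),"tang",(F[:2]@[-d[1],d[0]]/r).round(1),"Fz",F[2].round(1),"open",round(float(o["opening"]),4))
E
python3 f.py
```

```text
t 9.68 z 0.2392 r 0.0483 ang -85.9 radial 2.7 tang -7.1 Fz 6.4 open 0.0195
```

Emit:
move_arm([
  [[-0.0011, -0.024, 0.024, 0], [-0.0011, -0.019, 0.027, 0], [-0.0011, -0.014, 0.03, 0], [0, 0, 0, 0]],
])

```text
t: 10.02
tool_pos: [0.5685, -0.4273, 0.2402]
tool_rot: [-0.765, 1.434, 0.758]
contact_force: [-1.6, -3.6, 4.8]
opening: 0.0198
```

```bash
python3 f.py
```

```text
t 10.02 z 0.2402 r 0.0477 ang -53.4 radial 1.9 tang -3.5 Fz 4.8 open 0.0198
```

Emit:
move_arm([
  [[-0.0011, -0.009, 0.032, 0], [-0.0011, -0.003, 0.033, 0], [-0.0011, 0.003, 0.033, 0], [0, 0, 0, 0]],
])

```text
t: 10.35
tool_pos: [0.5838, -0.4074, 0.2409]
tool_rot: [-0.764, 1.434, 0.759]
contact_force: [-1.5, -2.0, 5.2]
opening: 0.0196
```

```bash
python3 f.py
```

```text
t 10.35 z 0.2409 r 0.0475 ang -22.9 radial -0.6 tang -2.4 Fz 5.2 open 0.0196
```

Emit:
move_arm([
  [[-0.0011, 0.009, 0.032, 0], [-0.0011, 0.014, 0.03, 0], [-0.0011, 0.019, 0.027, 0]],
])

```text
t: 10.6
tool_pos: [0.5872, -0.3847, 0.2417]
tool_rot: [-0.765, 1.435, 0.756]
contact_force: [-3.6, -6.9, 4.6]
opening: 0.0195
```

```bash
python3 f.py
```

```text
t 10.6 z 0.2417 r 0.0474 ang 5.2 radial -4.3 tang -6.6 Fz 4.6 open 0.0195
```

Emit:
move_arm([
  [[-0.0011, 0.024, 0.024, 0], [-0.0011, 0.027, 0.019, 0], [-0.0011, 0.03, 0.014, 0]],
])

```text
t: 10.85
tool_pos: [0.5786, -0.3615, 0.2424]
tool_rot: [-0.766, 1.434, 0.756]
contact_force: [-1.3, -8.3, 4.2]
opening: 0.0198
```

```bash
python3 f.py
```

```text
t 10.85 z 0.2424 r 0.0474 ang 35.4 radial -5.8 tang -6.0 Fz 4.2 open 0.0198
```

Emit:
move_arm([
  [[-0.0011, 0.032, 0.009, 0], [-0.0011, 0.033, 0.003, 0], [-0.0011, 0.033, -0.003, 0]],
])

```text
t: 11.1
tool_pos: [0.5611, -0.3463, 0.2434]
tool_rot: [-0.769, 1.43, 0.752]
contact_force: [8.2, -10.8, -0.9]
opening: 0.0195
```

```bash
python3 f.py
```

```text
t 11.1 z 0.2434 r 0.0476 ang 63.7 radial -6.0 tang -12.1 Fz -0.9 open 0.0195
```

Emit:
move_arm([
  [[-0.0011, 0.032, -0.009, 0], [-0.0011, 0.03, -0.014, 0]],
])

```text
t: 11.27
tool_pos: [0.5471, -0.3418, 0.2439]
tool_rot: [-0.77, 1.424, 0.751]
contact_force: [17.9, -8.1, -3.5]
opening: 0.0197
```

```bash
python3 f.py
```

```text
t 11.27 z 0.2439 r 0.0477 ang 81.5 radial -5.4 tang -18.9 Fz -3.5 open 0.0197
```

The buffer has met: tangential force is 12 N at 64° and 19 N at 81.5°. That matches contact near 49° and about 0.9 mm of squeeze, which is firm but under the 2 mm limit. Next I'll back off about 93°.

Emit:
move_arm([
  [[0.0011, -0.03, 0.014, 0], [0.0011, -0.032, 0.009, 0], [0.0011, -0.033, 0.003, 0], [0.0011, -0.033, -0.003, 0], [0.0011, -0.032, -0.009, 0], [0.0011, -0.03, -0.014, 0], [0.0011, -0.027, -0.019, 0], [0.0011, -0.024, -0.024, 0], [0.0011, -0.019, -0.027, 0], [0.0005, -0.007, -0.015, 0], [0, 0, 0, 0], [0, 0, 0, 0]],
])

```text
t: 12.27
tool_pos: [0.587, -0.3948, 0.2413]
tool_rot: [-0.762, 1.431, 0.761]
contact_force: [-1.8, 1.3, 5.9]
opening: 0.0193
```

```bash
python3 f.py
```

```text
t 12.27 z 0.2413 r 0.0474 ang -7.0 radial -2.0 tang 1.0 Fz 5.9 open 0.0193
```

Emit:
move_arm([
  [[0, 0, 0, 0], [0, 0, 0, 0], [0, 0, 0, 0], [0, 0, 0, 0], [0, 0, 0, 0], [0, 0, 0, 0], [-0.06, 0, 0, 0], [-0.12, 0, 0, 0], [-0.12, 0, 0, 0], [0, 0.135, -0.016, 0], [0, 0.138, -0.016, 0], [0, 0.138, -0.016, 0], [0, 0.138, -0.017, 0], [0, 0.138, -0.017, 0], [0, 0, 0, 0], [0, 0, 0, 0]],
], gripper=0)

```text
t: 13.6
tool_pos: [0.432, -0.3152, 0.316]
tool_rot: [-0.763, 1.432, 0.759]
contact_force: [0.6, 0.4, 1.0]
opening: 0.0852
```

```bash
python3 look.py w2.png
python3 - <<'E'
from h import *
im=ctrl.get_image("side"); save(im,"side2.png"); b=im["pixels"][200:360,100:320,::-1]
cv2.imwrite("pics/v2.png",np.hstack([cv2.resize(b,(450,330),interpolation=cv2.INTER_CUBIC),cv2.resize(cv2.imread("pics/w2.png"),(350,330))]))
E
```

```text
13.6 [ 0.432  -0.3152  0.316 ] [[0.002, -0.828, 0.56], [-0.002, 0.56, 0.828], [-1.0, -0.003, -0.0]] [-0.77 -0.2   1.73  0.    1.6  -1.75] [0.6 0.4 1. ]
wheel_hub 0.65 [347. 274.] 5296 [ 0.5248 -0.3798  0.2161]
  top 1008 [ 0.5349 -0.3852  0.2205] [ 0.489 -0.435  0.218] [ 0.575 -0.34   0.227]
tray_knob 0.65 [202. 280.] 7999 [ 0.4609 -0.3301  0.0289]
  top 587 [ 0.4324 -0.3144  0.0947] [ 0.42  -0.329  0.089] [ 0.447 -0.301  0.099]
crosshead 6303 ((0.5393861532211304, -0.3890758454799652), (0.3182477056980133, 0.05370061472058296), 54.7701530456543)
[ 311   92   65   87   72    8    7  235 1796 3088  371  130    0    0
    0    0    0    0]
```

View pics/v2.png

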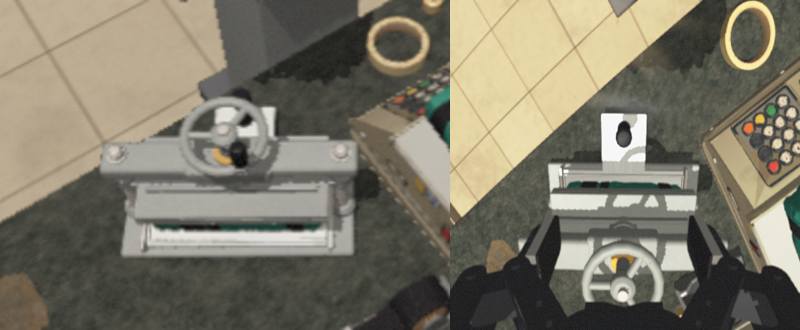

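The side view shows the plate raised with the green parcel visible below it and the handle behind the hub at (153, 238). The wrist view shows the tray knob directly under the tool at (133, 623). I'll descend, grip and pull.

Emit:
move_arm([
  [[0.14, 0, 0, 0], [0.14, 0, 0, 0], [0.14, 0, 0, 0], [0.14, 0, 0, 0], [0.14, 0, 0, 0], [0.12, 0, 0, 0], [0.08, 0, 0, 0], [0.05, 0, 0, 0], [0, 0, 0, 0], [0, 0, 0, 0]],
])

```text
t: 14.68
tool_pos: [0.4333, -0.3161, 0.0771]
tool_rot: [-0.761, 1.433, 0.762]
contact_force: [0.4, -0.2, -0.2]
opening: 0.0852
```

Emit:
move_arm([
  [[0, 0, 0, 0], [0, 0, 0, 0], [0, 0, 0, 0], [0, 0, 0, 0], [0, 0, 0, 0], [0, 0, 0, 0], [0, 0, 0, 0], [0, 0, 0, 0]],
], gripper=1, squeeze=40)

```text
t: 15.35
tool_pos: [0.4331, -0.3165, 0.0783]
tool_rot: [-0.763, 1.433, 0.76]
contact_force: [-2.3, -0.9, 6.6]
opening: 0.0274
```

Emit:
move_arm([
  [[0, 0.01, 0, 0], [0, 0.02, 0, 0], [0, 0.02, 0, 0], [0, 0.02, 0, 0], [0, 0.02, 0, 0], [0, 0.02, 0, 0], [0, 0.02, 0, 0], [0, 0.02, 0, 0], [0, 0.02, 0, 0], [0, 0.02, 0, 0], [0, 0.02, 0, 0], [0, 0.02, 0, 0], [0, 0.02, 0, 0], [0, 0.02, 0, 0], [0, 0.02, 0, 0], [0, 0.02, 0, 0], [0, 0.02, 0, 0], [0, 0.02, 0, 0], [0, 0.02, 0, 0], [0, 0.01, 0, 0]],
])

```text
t: 17.02
tool_pos: [0.3548, -0.2625, 0.0783]
tool_rot: [-0.763, 1.431, 0.759]
contact_force: [3.2, -0.3, 6.3]
opening: 0.027
```

Emit:
move_arm([
  [[0, 0.01, 0, 0], [0, 0.01, 0, 0], [0, 0.01, 0, 0], [0, 0.008, 0, 0], [0, 0.006, 0, 0], [0, 0, 0, 0], [0, 0, 0, 0]],
])

```text
t: 17.6
tool_pos: [0.3466, -0.2568, 0.0783]
tool_rot: [-0.764, 1.43, 0.757]
contact_force: [7.5, -2.6, 3.5]
opening: 0.0272
```

Emit:
move_arm([
  [[0, 0.006, 0, 0], [0, 0.006, 0, 0], [0, 0, 0, 0], [0, 0, 0, 0]],
])

```text
t: 17.93
tool_pos: [0.3465, -0.2568, 0.0784]
tool_rot: [-0.77, 1.425, 0.75]
contact_force: [18.3, -9.0, -8.0]
opening: 0.027
```

At the stop: no further motion, and force rose to 20 N. I'll ease back the extra, release, and rise.

Emit:
move_arm([
  [[0, -0.006, 0, 0], [0, -0.007, 0, 0], [0, 0, 0, 0]],
])

```text
t: 18.18
tool_pos: [0.3466, -0.2569, 0.0783]
tool_rot: [-0.763, 1.43, 0.759]
contact_force: [4.9, -0.7, 5.3]
opening: 0.0269
```

Emit:
move_arm([
  [[0, 0, 0, 0], [0, 0, 0, 0], [0, 0, 0, 0], [0, 0, 0, 0], [0, 0, 0, 0], [0, 0, 0, 0], [-0.06, 0, 0, 0], [-0.12, 0, 0, 0], [-0.14, 0, 0, 0], [-0.14, 0, 0, 0], [-0.14, 0, 0, 0], [-0.14, 0, 0, 0], [-0.14, 0, 0, 0], [0, 0, 0, 0], [0, 0, 0, 0]],
], gripper=0)

```text
t: 19.43
tool_pos: [0.346, -0.2574, 0.3]
tool_rot: [-0.766, 1.432, 0.757]
contact_force: [-0.9, -0.4, -0.9]
opening: 0.0854
```

```bash
python3 look.py w3.png
python3 - <<'E'
from h import *
im=ctrl.get_image("scene"); save(im,"scene3.png")
a=im["pixels"][100:400,200:420,::-1]
for n in ("parcel","stamp","tape_roll","check_weight"):
  for d in ctrl.trace("scene",n)[:2]:
    p=cloud(im,d["region"]); print(n,round(d["score"],2),np.median(p,0).round(3),np.percentile(p,2,0).round(3),np.percentile(p,98,0).round(3))
cv2.imwrite("pics/v3.png",np.hstack([cv2.resize(a,(308,420),interpolation=cv2.INTER_CUBIC),cv2.resize(cv2.imread("pics/w3.png"),(492,420))]))
E
```

```text
19.4333 [ 0.346  -0.2574  0.3   ] [[0.004, -0.829, 0.56], [-0.004, 0.56, 0.829], [-1.0, -0.005, -0.001]] [-0.81 -0.47  1.97  0.    1.63 -1.79] [-0.9 -0.4 -0.9]
wheel_hub 0.53 [275. 277.] 15479 [ 0.4434 -0.323   0.0758]
  top 12907 [ 0.4497 -0.3257  0.0759] [ 0.357 -0.438  0.07 ] [ 0.549 -0.217  0.08 ]
tray_knob 0.96 [207. 278.] 8615 [ 0.3743 -0.2704  0.029 ]
  top 635 [ 0.346  -0.2549  0.0948] [ 0.333 -0.269  0.089] [ 0.361 -0.242  0.098]
crosshead 51 ((0.5233637094497681, -0.3768535852432251), (0.18685424327850342, 0.004039349965751171), 55.36753463745117)
[0 0 0 0 0 0 0 0 0 0 0 0 0 0 0 0 0 0]
parcel 0.69 [ 0.447 -0.308  0.073] [ 0.364 -0.415  0.038] [ 0.534 -0.22   0.078]
stamp 0.71 [0.406 0.157 0.027] [ 0.387  0.135 -0.001] [0.445 0.171 0.078]
tape_roll 0.71 [ 0.446 -0.051  0.021] [ 0.401 -0.094  0.001] [ 0.49  -0.006  0.026]
check_weight 0.64 [0.407 0.049 0.023] [0.397 0.033 0.002] [0.423 0.059 0.041]
```

View pics/v3.png

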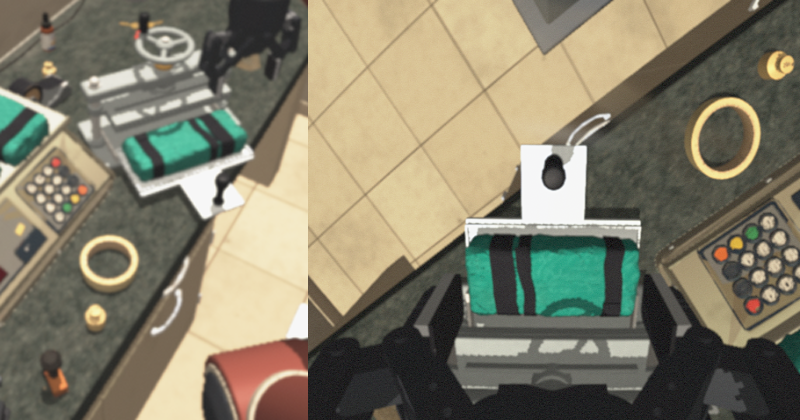

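The picture shows the tray out with the parcel flat between its lips (parcel top z 0.076). The knob is at (175, 553), free of the gripper, and the bystanders have not moved.

```bash
python3 -c "
from h import *
print(ctrl.finish_job())"
```

```text
the job is handed in; nothing more can be done
None
```

The job is done as asked and handed in at about 19.5 s of the 72 s allowed; no verdict was reported.

- **Press:** I wound the handwheel up about 1.9 turns. The buffer met the crosshead, and the force at the handle rose to 19 N, which is about 0.9 mm of squeeze by the given stiffness (2 mm is too hard). I then backed off 88°. The last handle force was about 1 N, so the buffer is no longer squeezed. I judged this by force and angle; the buffer itself wasn't measured in the pictures.
- **Tray:** I drew it out 105 mm until it stopped. Pulling further gave no motion and the force rose to 20 N. I eased that off, let go and moved clear.
- **Last checks:**
    - The parcel lies flat on the tray, with its top at 76 mm (nominal 77 mm).
    - The tape roll, brass weight and stamp are within about 1 mm of where they started.
    - The arm touches nothing.
- **Disagreement:** The handle's top measured about 12 mm higher above the ring than the given dimensions imply. I gripped it by the measured height, and that held without trouble.

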